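# Put a table lantern together on its slate mat in the banquet hall

### The job

Put the table lantern together on the square slate mat: stand the base in the middle of the mat, then the candle upright in the base's cup, then the glass chimney over the candle so that it stands flat on the base, and last the cap, level on top of the glass. Set each part down and let go of it before fetching the next; do not drop any, and do not disturb the bread plate, the vase or the coffee cup and saucer.

Things in the scene. Friction and masses are not known exactly. Their poses are not given: they have to be found in the camera images.
- mat: square dark slate mat, 140 x 140 x 8 mm, fixed to the table; origin at the centre of its underside (on the table), z up, x and y along its sides, top face at z = 8 mm
- base: loose bare-steel lantern base: round plate 100 mm across, 6 mm thick, with a rim 3.5 mm wide round its edge (top at 11 mm) and in its middle an upright open candle cup, 54 mm outer and 48 mm inner diameter, top at 26 mm, the plate being its floor (6 mm). 0.3 kg, the same at any yaw; pick it up by the outside of the cup. Origin: centre of its underside, z up
- candle: ivory LED pillar candle, loose, 70 g, 38 mm diameter, body 60 mm tall with its lower edge bevelled, and a small fixed flame tip reaching 78 mm; stands upright. It stands in the base's cup on the plate. Origin at the centre of its underside, z up
- chimney: loose straight clear-glass tube open at both ends, standing upright: 70 mm outer, 64 mm inner diameter, 105 mm tall, 160 g. It goes over candle and cup and stands on the base's plate (6 mm above the base's origin) inside the rim. Origin: centre of its lower end, z up
- cap: loose steel chimney cap, lying plug down: disc 80 mm across from 12 to 16 mm above the origin, with 8 dark vent holes; below it a bevelled plug 52 mm across that hangs inside the glass; on top a round knob 24 mm across from 22 to 42 mm. 120 g. Seated, the disc rests on the glass rim and the origin is 93 mm above the chimney's. Origin: centre of the plug's underside, z up
- bread_plate: white china bread plate, 150 mm across, 16 mm high, loose; leave alone. Origin at the centre of its underside, z up
- saucer: white china saucer, 140 mm across, 14 mm high, loose, under the coffee cup; leave alone. Origin at the centre of its underside, z up
- cup: white china coffee cup, 72 mm across, 62 mm high, with a handle on its +y side, standing loose on the saucer; leave alone. Origin at the centre of its underside, z up
- vase: blue glass bud vase, 64 mm across at its foot, 105 mm high, with green sprigs and white flowers up to 175 mm high and 85 mm across, loose; leave alone. Origin at the centre of its underside, z up
Mind the look-alikes: they are no part of the job. Of the things like the candle, leave any that is turquoise; of the rest the smaller one is meant. What is shaped like the chimney but red is not meant.

How it is judged:
By the outcome, as a careful person would: the job done as asked, in the order asked, and still so for the second after the job is handed in, with the robot touching nothing.
It also fails if it takes over 125 s, if anything falls off the work surface, if the arm or the gripper's body presses on something with over 40 N, if the wrist force passes 120 N, or if a joint passes its speed limit or range.

### The arm

A 7-joint arm with a two-finger parallel gripper is mounted at the origin on the work surface. World frame = base frame: x ahead of the robot, y to its left, z up, the work surface at z = 0. Lengths are in m, angles in rad, forces in N, time in s.
With the tool pointing down it reaches from about 0.425 to 0.925 m from the base axis. Payload 6.8 kg.
Tool frame: the origin (TCP) lies at the very end of the fingers, on their centre line; the grasp point (between the pads) lies bot.tcp_to_grasp behind it (bot.tcp_to_grasp is the distance from the TCP to the grasp point, in m); z points along the fingers, y is the line along which they close (so a half turn about z gives the same grasp; the last joint's range is limited). The gripper opens to 85 mm and grips with 20 to 120 N. Pads are 22 mm wide; open, the fingers measure 114 mm over their backs; the gripper's body (76 mm by 85 mm) begins 54 mm behind the grasp point. The pads swing forward as they close: fully open they stand 13 mm farther back than shut.
Start: joints at [-1.3, 0.477, 0.022, 1.555, -0.011, 1.109, -0.083], TCP at [0.25, 0.627, 0.231] pointing down, gripper open.
Joint ranges: [-2.96, 2.96], [-0.34, 2.1], [-1.41, 1.46], [0.24, 2.44], [-1.37, 4.51], [0.17, 1.92], [-2.96, 2.96]. Speed limits (rad/s): [2.39, 2.39, 3.14, 3.14, 3.14, 3.14, 3.14].

### API

Orientations are given as a unit quaternion [w, x, y, z].
In Python, from station import bot gives the robot as it stands.
- The arm moves only by the tool servo_tool, never from a script. Its argument "motion" is a list that holds one entry, the list of rows, each a list of 7 numbers: the shift along the tool's x, y, z in m, then the turn, a rotation vector about the tool's x, y, z in units of 5 degrees (1.0 is 5 degrees), then the opening, from 0 (shut) to 1 (fully open). A call has 1 to 20 rows; each row is the pose to reach, as a shift and turn from the pose commanded when the call began, along the tool's axes at that moment; what a row does not reach only later rows make up. A row lasts 1/12 s, in which the tool goes at most 41.7 mm and 7.16 degrees, less where a joint would pass 70% of its speed; a pose out of reach is approached as far as the arm can. A call with a gripper value outside its range is refused whole. The fingers move at their own pace and stop on an object; "grip_force" is the grip in N (left out, the last holds). Time passes only in rows, so rows that repeat a pose let the fingers close. It gives the time, the measured TCP pose, the force, the opening and the grip force at its end, in the units of the state.
- bot.get_obs(): the state, without advancing time (a new reading comes with each control period).
- bot.read_camera(name): name is "side" or "top" or "wrist"; returns a dict with "img" (400x640x3 uint8, red, green, blue), "K" (3x3 intrinsics, pixels), "pose" (4x4, takes a point from camera to world coordinates). Camera axes: x right, y down, z forward; pixel columns grow to the right and rows downward; lengths in m; the calibration is good to about 2 mm. A picture is of the moment at which its call begins. There is no depth.
- bot.hand_in(): hands the job in; it is judged then, once.
The state is a dict: "t": time; "q": joint angles; "joint_vel": joint speeds; "joint_torque": joint torques, N m; "eef_pos": TCP position; "tool_rot": TCP orientation; "contact_force": force on the tool from outside, world axes, zero at the start; "torque": the same for the moment, N m; "gripper_width": opening from 0.0 (shut) to 1.0 (fully open); "grasp_force": force on a finger pad.
Only numpy, scipy, OpenCV 4.12 (cv2) and the standard library are available. Lean on these libraries where they do the work, as an engineer would, in place of code of your own. Each camera call takes 0.05 s, during which the arm holds its last target. There are 200 camera calls.

## Working session

There is one attempt and no reset: what is moved stays moved. The work goes in short steps, Python scripts to look and compute and a tool call to move; the robot and the scene stay as the last step left them, time stands still between calls to the robot, and variables do not carry over. Pictures are saved under pics/ and viewed, at most 14 in all, crops included, and the job is handed in when it is done.

Besides the shell and the picture viewer there is one more tool, called as name([rows], argument=value, ...), one row to a line, values as JSON. servo_tool: Moves the arm, as the interface text tells. Its arguments: {"type":"object","properties":{"motion":{"type":"array"},"grip_force":{"type":"number"}},"required":["motion"]}

```bash
mkdir -p pics
cat > h.py <<'E'
import numpy as np, cv2
from station import bot
def snap(n,f):
    c=bot.read_camera(n); cv2.imwrite('pics/'+f,c['img'][:,:,::-1]); return c
def ray(c,u,v):
    K=np.array(c['K']);P=np.array(c['pose']); d=P[:3,:3]@np.linalg.solve(K,[u,v,1.]); return P[:3,3],d
def plane(c,u,v,z):
    o,d=ray(c,u,v); return o+d*(z-o[2])/d[2]
def proj(c,p):
    P=np.array(c['pose']); q=np.array(c['K'])@(P[:3,:3].T@(np.array(p)-P[:3,3])); return q[:2]/q[2]
E
python3 - <<'E'
from h import *
o=bot.get_obs(); print(o, bot.tcp_to_grasp)
for n in('top','side'):
    c=snap(n,n+'0.png'); np.save(n+'.npy',c,allow_pickle=True); print(n,np.round(c['K'],1),np.round(c['pose'],3))
E
```

```text
{'t': 0.0, 'q': array([-1.30011693,  0.47780743,  0.02231609,  1.55648548, -0.0115032 ,
        1.10931669, -0.08312186]), 'joint_vel': array([ 9.41464558e-04, -3.66668080e-04,  2.94099500e-05,  1.50287874e-03,
        3.06678458e-04, -9.70900857e-05,  6.63432431e-04]), 'joint_torque': array([ 2.11194138e-04, -5.96451473e+01,  1.60790406e+00, -2.81193870e+01,
        1.24328246e-02,  9.45068139e-03,  1.60399668e-05]), 'eef_pos': array([0.24937906, 0.62657914, 0.23030599]), 'tool_rot': array([-1.14668808e-04,  1.88250144e-01,  9.82120660e-01, -9.37613357e-04]), 'contact_force': array([-0.30844117,  0.20021015, -0.12054001]), 'torque': array([-0.02462267, -0.03197132, -0.03808206]), 'grasp_force': 0.0, 'gripper_width': 1.0029080246474635} 0.0187
top [[362.7   0.  322.6]
 [  0.  362.7 197. ]
 [  0.    0.    1. ]] [[ 0.02  -0.986  0.166  0.454]
 [-0.999 -0.026 -0.033 -0.001]
 [ 0.037 -0.165 -0.986  0.928]
 [ 0.     0.     0.     1.   ]]
side [[441.1   0.  326.5]
 [  0.  441.1 197.7]
 [  0.    0.    1. ]] [[ 0.892 -0.341  0.297  0.262]
 [-0.452 -0.656  0.604 -0.66 ]
 [-0.011 -0.673 -0.739  0.825]
 [ 0.     0.     0.     1.   ]]
```

View pics/top0.png

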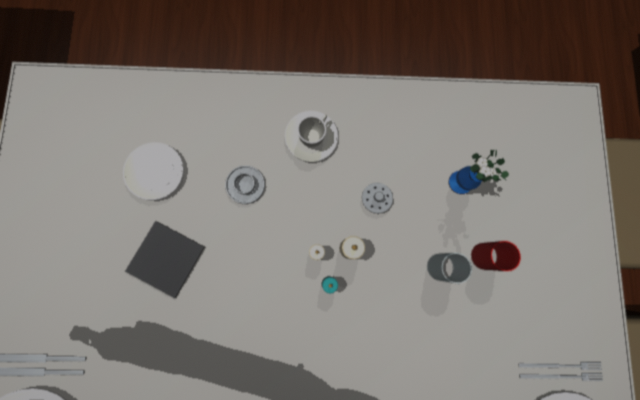

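View pics/side0.png

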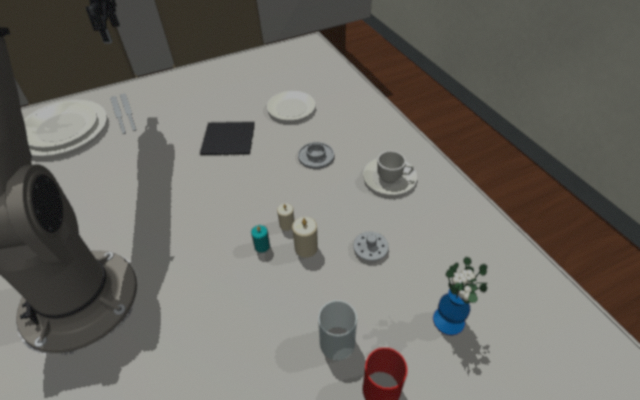

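Top view: the mat is at (165,260), the base at (246,185), the cap at (377,198), the clear chimney at (449,268) and the red tube at (496,256). Candle candidates are small ivory (317,252), large ivory (353,248) and turquoise (330,285). The small ivory one fits, because turquoise is excluded and the smaller of the rest is meant. I'll confirm it in an enlarged crop.

Run:
```python
from h import *
t=np.load('top.npy',allow_pickle=True).item(); s=np.load('side.npy',allow_pickle=True).item()
a=cv2.resize(t['img'][150:300,220:480],None,fx=3,fy=3,interpolation=cv2.INTER_CUBIC)
cv2.imwrite('pics/cropT.png',a[:,:,::-1])
b=cv2.resize(s['img'][130:370,240:420],None,fx=2.5,fy=2.5,interpolation=cv2.INTER_CUBIC)
cv2.imwrite('pics/cropS.png',b[:,:,::-1])
i=t['img'].astype(int)
m=((i.max(2)<75)).astype(np.uint8); m[:, 220:]=0; m[:200]=0; m[300:]=0
cs,_=cv2.findContours(m,0,2); k=max(cs,key=cv2.contourArea); r=cv2.minAreaRect(k)
B=cv2.boxPoints(r); P=np.array([plane(t,*p,.008) for p in B]); print('mat',P.mean(0),P[:,:2].round(3), np.linalg.norm(P-np.roll(P,1,0),axis=1))
```

```text
mat [0.44459676 0.35279274 0.008     ] [[0.413 0.444]
 [0.54  0.388]
 [0.474 0.26 ]
 [0.35  0.319]] [0.14062865 0.13887604 0.14430405 0.13772353]
```

View pics/cropT.png

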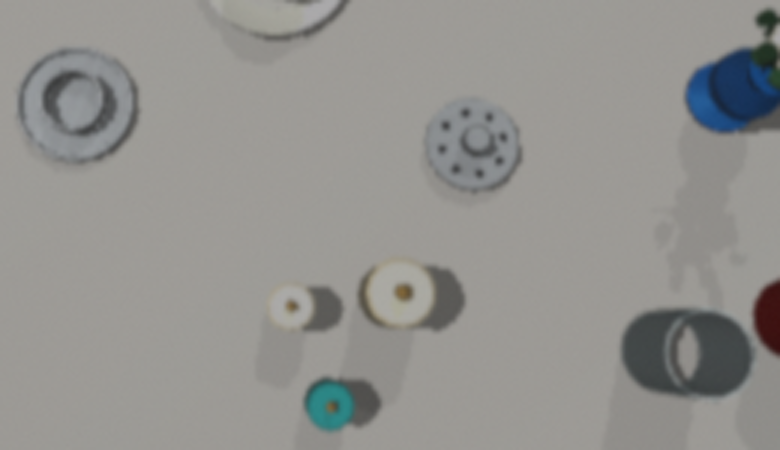

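View pics/cropS.png

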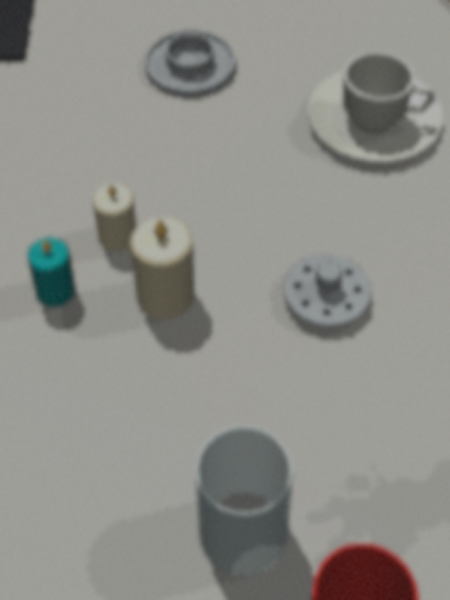

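The crops confirm the target: the small ivory candle, top-crop (290,306), is about 48 px across in the 3x crop, which matches 38 mm. It is clearly smaller than the ivory one at (400,292), and the third one is turquoise. The clear chimney is at (687,352) in that crop and the red tube is to its right. Next I'll measure.

```bash
cat > m.py <<'E'
from h import *
t=np.load('top.npy',allow_pickle=True).item(); s=np.load('side.npy',allow_pickle=True).item()
def blob(c,f,win,verbose=''):
    x0,y0,x1,y1=win; i=cv2.GaussianBlur(c['img'],(3,3),0).astype(int)[y0:y1,x0:x1]
    m=f(i).astype(np.uint8); cs,_=cv2.findContours(m,0,1); k=max(cs,key=cv2.contourArea)
    h=cv2.convexHull(k).reshape(-1,2)+[x0,y0]; return h
def fit(c,h,z):
    P=np.array([plane(c,*p,z)[:2] for p in h],np.float32); (x,y),r=cv2.minEnclosingCircle(P)
    A=np.c_[2*P,np.ones(len(P))]; q=np.linalg.lstsq(A,(P**2).sum(1),rcond=None)[0]
    return np.round([q[0],q[1],2*np.sqrt(q[2]+q[0]**2+q[1]**2)],4),np.round([x,y,2*r],4)
E
python3 - <<'E'
from m import *
i=t['img'].astype(int)
for n,p in dict(table=(280,230),base=(232,185),cap=(370,207),chim=(432,265),small=(312,250),big=(347,250)).items(): print(n,i[p[1],p[0]])
i=s['img'].astype(int)
for n,p in dict(table=(330,280),base=(303,158),cap=(360,250),chim=(335,345),small=(282,211),smallside=(285,222),big=(298,225)).items(): print('s',n,i[p[1],p[0]])
cool=lambda i:(i[:,:,2]-i[:,:,0]>0)
wh=lambda i:(i.min(2)>175)
for n,c,f,w,z in [('base',t,cool,(220,155,275,215),.011),('base s',s,cool,(290,135,345,175),.011),('cap',t,cool,(352,175,405,220),.016),('cap s',s,cool,(345,225,395,270),.016),('cand',t,wh,(303,238,332,265),.06),('cand s',s,wh,(273,200,295,225),.06)]:
    try: h=blob(c,f,w); print(n,h.min(0),h.max(0),fit(c,h,z))
    except Exception as e: print(n,e)
E
```

```text
table [157 156 150]
base [149 152 155]
cap [117 119 121]
chim [66 72 72]
small [170 169 167]
big [169 168 162]
s table [158 157 152]
s base [132 137 137]
s cap [123 126 126]
s chim [77 83 82]
s small [175 176 163]
s smallside [89 84 71]
s big [175 176 158]
base [226 166] [264 203] (array([0.6359, 0.1679, 0.098 ]), array([0.6359, 0.1679, 0.0998]))
base s [299 143] [333 167] (array([0.6351, 0.1625, 0.0997]), array([0.6342, 0.1626, 0.1025]))
cap [362 183] [392 212] (array([ 0.6098, -0.1713,  0.0782]), array([ 0.6095, -0.1711,  0.0792]))
cap s [354 232] [387 260] (array([ 0.6094, -0.1739,  0.0796]), array([ 0.6094, -0.174 ,  0.0808]))
cand max() iterable argument is empty
cand s max() iterable argument is empty
```

Run:
```python
from m import *
wh=lambda i:(i[:,:,0]>163)|(i[:,:,0]-i[:,:,2]>18)
for n,c,w in [('cand',t,(303,238,332,265)),('cand s',s,(273,200,296,215))]:
    h=blob(c,wh,w); print(n,h.min(0),h.max(0),fit(c,h,.06))
dk=lambda i:(i[:,:,0]<100)
h=blob(t,dk,(420,245,471,290)); print(h.min(0),h.max(0))
mx=h[:,0].max(); a=h[h[:,0]>mx-16]; b=h[h[:,0]<h[:,0].min()+13]
print('chim top',fit(t,a,.105)[0],'bottom',fit(t,b,0)[0], len(a),len(b))
h=blob(s,lambda i:(i[:,:,2]-i[:,:,0]>1),(312,295,362,365)); print(h.min(0),h.max(0))
y0=h[:,1].min();print('side top',fit(s,h[h[:,1]<y0+12],.105)[0])
```

```text
cand [309 245] [322 258] (array([ 0.4687, -0.0162,  0.0307]), array([ 0.4678, -0.016 ,  0.0324]))
cand s [278 203] [291 214] (array([ 0.4684, -0.0219,  0.037 ]), array([ 0.4689, -0.0215,  0.0397]))
[428 253] [470 281]
chim top [ 0.4384 -0.335   0.0607] bottom [ 0.438  -0.3344  0.066 ] 10 9
[318 301] [356 359]
side top [ 0.4381 -0.3358  0.0681]
```

```bash
cat > g.py <<'E'
import sys; from h import *; from scipy.spatial.transform import Rotation as R
# usage: g.py x y z yaw  -> shift and turn in tool axes; yaw = world angle of tool y (deg)
x,y,z,yaw=map(float,sys.argv[1:5]); o=bot.get_obs(); w=o['tool_rot']; T=R.from_quat([w[1],w[2],w[3],w[0]])
a=np.radians(yaw); yy=np.array([np.cos(a),np.sin(a),0]); zz=np.array([0,0,-1.]); D=R.from_matrix(np.c_[np.cross(yy,zz),yy,zz])
print('shift',T.inv().apply(np.array([x,y,z])-o['eef_pos']).round(4),'turn',(np.degrees((T.inv()*D).as_rotvec())/5).round(2),'t',round(o['t'],2),'pos',o['eef_pos'].round(4))
E
python3 g.py .636 .167 .17 14.8
```

```text
shift [-0.5291 -0.2841  0.0609] turn [-2.00e-02  1.00e-02  1.07e+01] t 0.1 pos [0.2494 0.6267 0.2304]
```

servo_tool([
  [[-0.03,-0.016,0.003,0,0,0.6,1],[-0.065,-0.035,0.007,0,0,1.3,1],[-0.1,-0.054,0.012,0,0,2,1],[-0.135,-0.072,0.016,0,0,2.7,1],[-0.17,-0.091,0.02,0,0,3.4,1],[-0.205,-0.11,0.024,0,0,4.1,1],[-0.24,-0.129,0.028,0,0,4.8,1],[-0.275,-0.148,0.032,0,0,5.5,1],[-0.31,-0.166,0.036,0,0,6.2,1],[-0.345,-0.185,0.04,0,0,6.9,1],[-0.38,-0.204,0.044,0,0,7.6,1],[-0.415,-0.223,0.048,0,0,8.3,1],[-0.45,-0.242,0.052,0,0,9.1,1],[-0.485,-0.26,0.056,0,0,9.8,1],[-0.51,-0.274,0.06,0,0,10.4,1],[-0.529,-0.284,0.061,0,0,10.7,1],[-0.529,-0.284,0.061,0,0,10.7,1],[-0.529,-0.284,0.061,0,0,10.7,1],[-0.529,-0.284,0.061,0,0,10.7,1]],
])

```text
t: 1.68
eef_pos: [0.6354, 0.1686, 0.1698]
tool_rot: [-0.001, 0.61, 0.793, -0.0]
contact_force: [0.2, 0.9, -0.0]
gripper_width: 1.001
grasp_force: 0.0
```

```bash
python3 g.py .636 .167 .17 14.8
python3 - <<'E'
from h import *
c=snap('wrist','w1.png'); np.save('w1.npy',c,allow_pickle=True)
print(np.round(c['pose'],3),proj(c,[.636,.167,.011]),proj(c,[.636,.167,.026]),c['K'][0])
E
```

```text
shift [-0.0017  0.0002 -0.0002] turn [-0.01 -0.01  0.01] t 1.68 pos [0.6354 0.1686 0.1698]
[[ 0.966  0.244  0.08   0.615]
 [ 0.257 -0.916 -0.307  0.247]
 [-0.002  0.318 -0.948  0.313]
 [ 0.     0.     0.     1.   ]] [321.63208111 187.8124032 ] [321.60968334 191.59285237] [285.5083659    0.         321.46696129]
```

View pics/w1.png

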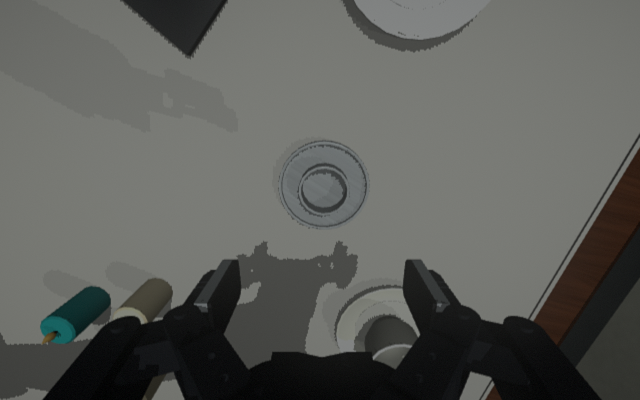

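The wrist view shows the base at about (323,184), next to the predicted (322,188). The fingers are in the lower half of the frame and the mat and bread plate are above.

Run:
```python
from m import *
w=np.load('w1.npy',allow_pickle=True).item()
i=cv2.GaussianBlur(w['img'],(5,5),0).astype(int); print(i[184,290],i[184,240])
d=i[:,:,2]-i[:,:,0]; print(d[184,250:400:4])
h=blob(w,lambda i:(i[:,:,2]-i[:,:,0]>0),(265,125,385,240)); print(h.min(0),h.max(0)); print(fit(w,h,.011))
```

```text
[103 108 108] [122 124 119]
[-3 -3 -3 -3 -3 -3 -3  1  4  5  5  4  4  4  5  6  5  5  5  5  6  5  4  2
  4  4  5  6  4  4 -1 -3 -4 -3 -3 -3 -3 -3]
[278 141] [369 229]
(array([0.6377, 0.1683, 0.0997]), array([0.6377, 0.1684, 0.1006]))
```

servo_tool([
  [[-0.001,0.001,0.02,0,0,0,1],[-0.001,0.001,0.05,0,0,0,1],[-0.001,0.001,0.08,0,0,0,1],[-0.001,0.001,0.11,0,0,0,1],[-0.001,0.001,0.13,0,0,0,1],[-0.001,0.001,0.145,0,0,0,1],[-0.001,0.001,0.155,0,0,0,1],[-0.001,0.001,0.161,0,0,0,1],[-0.001,0.001,0.161,0,0,0,1],[-0.001,0.001,0.161,0,0,0,1],[-0.001,0.001,0.161,0,0,0,0.4],[-0.001,0.001,0.161,0,0,0,0.4],[-0.001,0.001,0.161,0,0,0,0.4],[-0.001,0.001,0.161,0,0,0,0.4],[-0.001,0.001,0.161,0,0,0,0.4],[-0.001,0.001,0.161,0,0,0,0.4],[-0.001,0.001,0.161,0,0,0,0.4],[-0.001,0.001,0.161,0,0,0,0.4],[-0.001,0.001,0.161,0,0,0,0.4]],
], grip_force=50)

```text
t: 3.32
eef_pos: [0.6383, 0.1672, 0.0109]
tool_rot: [0.0, 0.61, 0.792, 0.001]
contact_force: [-1.1, 0.3, 6.1]
gripper_width: 0.602
grasp_force: 52.0
```

servo_tool([
  [[0,0,-0.003,0,0,0,0.4],[0,0,-0.01,0,0,0,0.4],[0,0,-0.025,0,0,0,0.4],[0,0,-0.045,0,0,0,0.4],[0,0,-0.065,0,0,0,0.4],[0,0,-0.085,0,0,0,0.4],[0,0,-0.1,0,0,0,0.4],[0,0,-0.11,0,0,0,0.4],[0,0,-0.11,0,0,0,0.4],[0,0,-0.11,0,0,0,0.4]],
])

```text
t: 4.15
eef_pos: [0.6373, 0.167, 0.1199]
tool_rot: [0.0, 0.61, 0.792, 0.0]
contact_force: [-0.9, -0.5, -3.3]
gripper_width: 0.598
grasp_force: 53.0
```

```bash
python3 g.py .445 .353 .11 38
python3 - <<'E'
from h import *
print(bot.get_obs()['contact_force'])
c=snap('wrist','w2.png'); np.save('w2.npy',c,allow_pickle=True)
E
```

```text
shift [ 0.2289 -0.1385  0.0098] turn [ 0.01 -0.   -4.64] t 4.15 pos [0.6373 0.167  0.1199]
[-0.85891967 -0.48667493 -3.26667715]
```

View pics/w2.png

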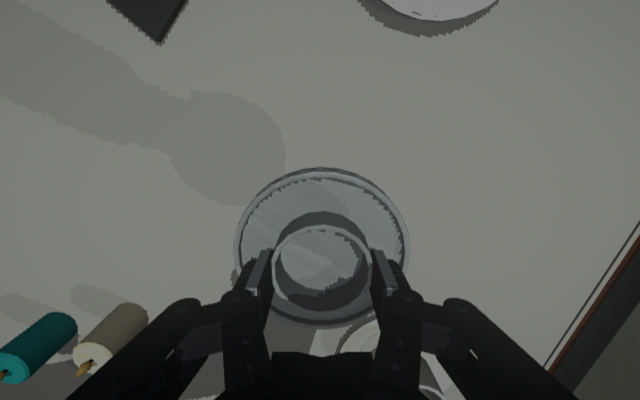

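The base is held level, with its rim spanning columns 235–409 and centred between the fingers. The load of 3.3 N fits 0.3 kg.

Run:
```python
from m import *
w=np.load('w2.npy',allow_pickle=True).item()
h=blob(w,lambda i:(i[:,:,2]-i[:,:,0]>0),(225,150,420,270)); print(h.min(0),h.max(0)); k=h[h[:,1]<250]; print(fit(w,k,.120)[0])
i=s['img'].astype(int); m=(i.max(2)<70).astype(np.uint8); m[:115]=0;m[160:]=0;m[:,:195]=0;m[:,262:]=0
cs,_=cv2.findContours(m,0,2); k=max(cs,key=cv2.contourArea); q=cv2.approxPolyDP(cv2.convexHull(k),4,True).reshape(-1,2); print(q)
P=np.array([plane(s,*p,.008) for p in q]); print(P.round(3),P.mean(0))
M=cv2.moments(k); print(plane(s,M['m10']/M['m00'],M['m01']/M['m00'],.008))
i=t['img'].astype(int); m=((i.max(2)<75)).astype(np.uint8); m[:, 220:]=0; m[:200]=0; m[300:]=0
cs,_=cv2.findContours(m,0,2); k=max(cs,key=cv2.contourArea);M=cv2.moments(k); print(plane(t,M['m10']/M['m00'],M['m01']/M['m00'],.008))
```

```text
[233 167] [410 269]
[0.6368 0.1701 0.0978]
[[253 123]
 [248 153]
 [201 154]
 [210 123]]
[[0.532 0.377 0.008]
 [0.473 0.258 0.008]
 [0.356 0.314 0.008]
 [0.418 0.437 0.008]] [0.44487984 0.34636824 0.008     ]
[0.44219814 0.34402122 0.008     ]
[0.44301721 0.3524424  0.008     ]
```

servo_tool([
  [[0.01,-0.006,0,0,0,-0.2,0.4],[0.03,-0.018,0,0,0,-0.6,0.4],[0.055,-0.033,0,0,0,-1.1,0.4],[0.08,-0.048,0,0,0,-1.6,0.4],[0.105,-0.063,0,0,0,-2.1,0.4],[0.13,-0.079,0,0,0,-2.6,0.4],[0.155,-0.094,0,0,0,-3.1,0.4],[0.18,-0.109,0,0,0,-3.6,0.4],[0.2,-0.121,0,0,0,-4,0.4],[0.218,-0.132,0,0,0,-4.4,0.4],[0.226,-0.137,0,0,0,-4.6,0.4],[0.229,-0.139,0,0,0,-4.64,0.4],[0.229,-0.139,0,0,0,-4.64,0.4],[0.229,-0.139,0,0,0,-4.64,0.4],[0.229,-0.139,0,0,0,-4.64,0.4]],
])

```text
t: 5.45
eef_pos: [0.4457, 0.3513, 0.1192]
tool_rot: [0.0, 0.44, 0.898, -0.0]
contact_force: [0.6, -0.0, -2.8]
gripper_width: 0.599
grasp_force: 53.0
```

```bash
python3 g.py .444 .351 .04 38
python3 - <<'E'
from m import *
w=snap('wrist','w3.png'); np.save('w3.npy',w,allow_pickle=True); w2=snap('top','t3.png'); np.save('t3.npy',w2,allow_pickle=True)
E
```

```text
shift [ 0.0009 -0.0015  0.0792] turn [-0.    0.01 -0.03] t 5.45 pos [0.4457 0.3513 0.1192]
```

View pics/w3.png

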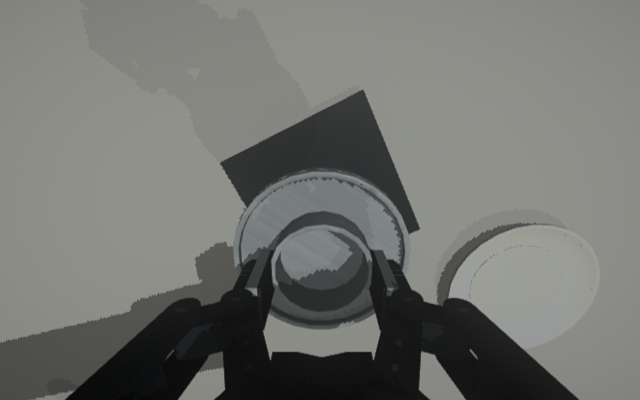

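Mat corners in the wrist view are left (221,163), far (363,90) and right (416,231). The centre is the midpoint of left and right on z = 8 mm. The bread plate at (520,285) is clear.

Run:
```python
from m import *
w=np.load('w3.npy',allow_pickle=True).item()
i=w['img'].astype(int); m=(i.max(2)<62).astype(np.uint8); m[240:]=0; m[:,:215]=0;m[:80]=0;m[:,425:]=0
cs,_=cv2.findContours(m,0,1); k=max(cs,key=cv2.contourArea).reshape(-1,2); 
L=k[k[:,0].argmin()];Rr=k[(k[:,0]+.3*k[:,1]).argmax()];U=k[k[:,1].argmin()]; print(L,U,Rr)
l,u,r=[plane(w,*p,.008)[:2] for p in (L,U,Rr)]; print(l,u,r,np.linalg.norm(u-l),np.linalg.norm(u-r),'C',(l+r)/2)
h=blob(w,lambda i:(i[:,:,2]-i[:,:,0]>0),(228,150,415,240)); print(h.min(0),h.max(0)); print('base',fit(w,h,.1193)[0])
```

```text
[221 163] [360  91] [418 228]
[0.35344378 0.32279381] [0.41291222 0.44513748] [0.53704064 0.3854515 ] 0.13603112659374106 0.13773263880441616 C [0.44524221 0.35412266]
[228 150] [414 239]
base [0.4279 0.369  0.1022]
```

servo_tool([
  [[0,0,0.01,0,0,0,0.4],[0,0,0.025,0,0,0,0.4],[0,0,0.045,0,0,0,0.4],[0,0,0.065,0,0,0,0.4],[0,0,0.08,0,0,0,0.4],[0,0,0.088,0,0,0,0.4],[0,0,0.093,0,0,0,0.4],[0,0,0.096,0,0,0,0.4],[0,0,0.098,0,0,0,0.4],[0,0,0.099,0,0,0,0.4],[0,0,0.1,0,0,0,0.4],[0,0,0.1,0,0,0,0.4],[0,0,0.1,0,0,0,0.4]],
])

```text
t: 6.63
eef_pos: [0.4446, 0.3531, 0.0197]
tool_rot: [0.0, 0.438, 0.899, 0.0]
contact_force: [-0.5, -0.1, -3.1]
gripper_width: 0.599
grasp_force: 52.9
```

servo_tool([
  [[-0.001,0,0,0,0,0,0.4],[-0.0015,0,0,0,0,0,0.4],[-0.0015,0,0.0005,0,0,0,0.4],[-0.0015,0,0.001,0,0,0,0.4],[-0.0015,0,0.0015,0,0,0,0.4],[-0.0015,0,0.0015,0,0,0,0.4]],
])

```text
t: 7.13
eef_pos: [0.4456, 0.3516, 0.0188]
tool_rot: [-0.0, 0.439, 0.899, 0.0]
contact_force: [-2.7, -2.8, 9.4]
gripper_width: 0.597
grasp_force: 54.2
```

servo_tool([
  [[0,0,0,0,0,0,0.7],[0,0,0,0,0,0,0.8],[0,0,0,0,0,0,0.9],[0,0,0,0,0,0,0.9],[0,0,-0.005,0,0,0,0.9],[0,0,-0.02,0,0,0,0.9],[0,0,-0.045,0,0,0,0.9],[0,0,-0.075,0,0,0,0.9],[0,0,-0.11,0,0,0,0.9],[0,0,-0.14,0,0,0,0.8],[0,0,-0.16,0,0,0,0.7],[0,0,-0.17,0,0,0,0.65],[0,0,-0.17,0,0,0,0.65],[0,0,-0.17,0,0,0,0.65]],
])

```text
t: 8.3
eef_pos: [0.4451, 0.3516, 0.1874]
tool_rot: [-0.0, 0.438, 0.899, -0.0]
contact_force: [-0.3, -0.1, -0.9]
gripper_width: 0.65
grasp_force: 0.0
```

```bash
python3 g.py .468 -.017 .18 0
python3 - <<'E'
from m import *
w=snap('wrist','w4.png'); np.save('w4.npy',w,allow_pickle=True)
i=w['img'].astype(int)
h=blob(w,lambda i:(i[:,:,2]-i[:,:,0]>0),(220,100,430,260)); print(h.min(0),h.max(0)); print('base',fit(w,h,.019))
m=(i.max(2)<62).astype(np.uint8); m[240:]=0; m[:,:200]=0;m[:60]=0;m[:,440:]=0
cs,_=cv2.findContours(m,0,1); k=max(cs,key=cv2.contourArea).reshape(-1,2); 
q=cv2.approxPolyDP(cv2.convexHull(k),6,True).reshape(-1,2); print([(p,plane(w,*p,.008)[:2].round(4)) for p in q])
E
```

```text
shift [-0.3045 -0.2089  0.0074] turn [-0.  -0.   7.6] t 8.3 pos [0.4451 0.3516 0.1874]
[243 100] [399 247]
base (array([0.445 , 0.3599, 0.1649]), array([0.4431, 0.3569, 0.1849]))
[(array([355,  96], dtype=int32), array([0.4154, 0.4465])), (array([400, 206], dtype=int32), array([0.537 , 0.3856])), (array([325, 239], dtype=int32), array([0.4933, 0.2964])), (array([291, 239], dtype=int32), array([0.4601, 0.2703])), (array([242, 152], dtype=int32), array([0.3534, 0.3233]))]
```

View pics/w4.png

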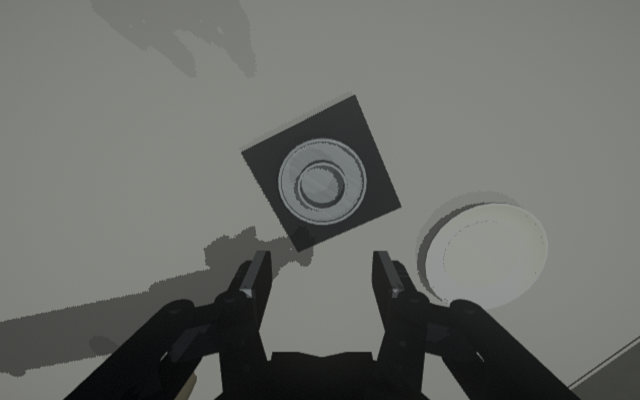

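The base stands on the mat at about (322,181), against a mat centre of about (321,179), so it looks well centred. I'll get the exact offset from brightness, then fetch the candle.

Run:
```python
from m import *
w=np.load('w4.npy',allow_pickle=True).item()
h=blob(w,lambda i:(i.max(2)>85),(266,128,378,232)); print(h.min(0),h.max(0)); print('base',fit(w,h,.019))
h=blob(w,lambda i:(i.max(2)>75),(266,128,378,232)); print(h.min(0),h.max(0)); print('base',fit(w,h,.019))
```

```text
[278 138] [366 224]
base (array([0.4447, 0.3524, 0.0993]), array([0.4447, 0.3524, 0.1   ]))
[278 138] [366 224]
base (array([0.4447, 0.3523, 0.1   ]), array([0.4446, 0.3522, 0.1006]))
```

servo_tool([
  [[-0.01,-0.007,0,0,0,0.3,0.65],[-0.03,-0.02,0,0,0,0.8,0.65],[-0.06,-0.041,0,0,0,1.5,0.65],[-0.09,-0.062,0,0,0,2.3,0.65],[-0.12,-0.083,0,0,0,3,0.65],[-0.15,-0.103,0,0,0,3.8,0.65],[-0.18,-0.124,0,0,0,4.5,0.65],[-0.21,-0.144,0,0,0,5.3,0.65],[-0.24,-0.165,0,0,0,6,0.65],[-0.27,-0.185,0,0,0,6.8,0.65],[-0.295,-0.202,0,0,0,7.4,0.65],[-0.305,-0.209,0.005,0,0,7.6,0.65],[-0.305,-0.209,0.007,0,0,7.6,0.65],[-0.305,-0.209,0.007,0,0,7.6,0.65],[-0.305,-0.209,0.007,0,0,7.6,0.65],[-0.305,-0.209,0.007,0,0,7.6,0.65]],
])

```text
t: 9.68
eef_pos: [0.4682, -0.0158, 0.1804]
tool_rot: [-0.0, 0.706, 0.708, -0.0]
contact_force: [-1.1, -0.7, 0.6]
gripper_width: 0.652
grasp_force: 0.0
```

```bash
python3 g.py .468 -.017 .04 0
python3 - <<'E'
from m import *
w=snap('wrist','w5.png'); np.save('w5.npy',w,allow_pickle=True); print(proj(w,[.468,-.017,.06]),proj(w,[.468,-.017,.0]))
E
```

```text
shift [-1.300e-03 -1.000e-04  1.404e-01] turn [-0.01 -0.    0.03] t 9.68 pos [ 0.4682 -0.0158  0.1804]
[320.86277097 197.77281219] [321.0737307  182.47106417]
```

View pics/w5.png

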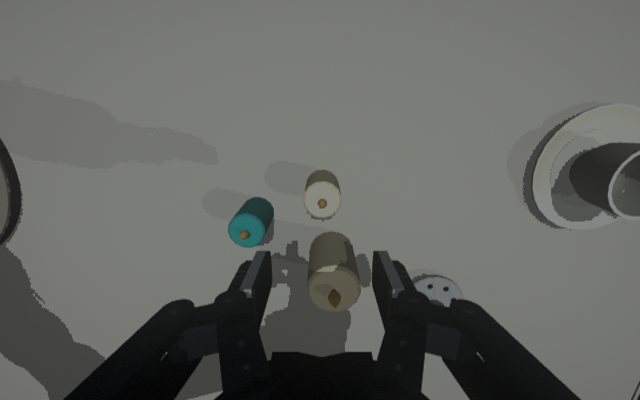

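The target small candle top is at about (322,200), with the turquoise one at (250,230) and the big one at (333,290). The prediction was (321,198).

Run:
```python
from m import *
w=np.load('w5.npy',allow_pickle=True).item()
i=w['img'].astype(int); print(i[190,312],i[176,322],i[150,322],i[205,335])
h=blob(w,lambda i:(i[:,:,0]>135),(295,160,350,228)); print(h.min(0),h.max(0)); print(fit(w,h,.06))
h=blob(w,lambda i:(i[:,:,0]-i[:,:,2]>18),(295,160,350,228)); print(h.min(0),h.max(0))
# big candle top
h=blob(w,lambda i:(i[:,:,0]-i[:,:,2]>18),(295,228,372,330)); print('big',h.min(0),h.max(0),plane(w,333,240,0),plane(w,334,288,.09))
```

```text
[136 138 128] [79 76 65] [124 126 120] [136 138 126]
[306 183] [337 214]
(array([ 0.469 , -0.0182,  0.0315]), array([ 0.4687, -0.0182,  0.0326]))
[304 181] [340 199]
big [322 290] [341 309] [ 4.83099041e-01 -9.08125684e-02 -5.55111512e-17] [ 0.48091626 -0.09807111  0.09      ]
```

servo_tool([
  [[-0.0015,0.001,0.01,0,0,0,0.65],[-0.0015,0.001,0.03,0,0,0,0.65],[-0.0015,0.001,0.06,0,0,0,0.65],[-0.0015,0.001,0.09,0,0,0,0.65],[-0.0015,0.001,0.12,0,0,0,0.65],[-0.0015,0.001,0.14,0,0,0,0.65],[-0.0015,0.001,0.15,0,0,0,0.65],[-0.0015,0.001,0.15,0,0,0,0.65],[-0.0015,0.001,0.15,0,0,0,0.65],[-0.0015,0.001,0.15,0,0,0,0.5],[-0.0015,0.001,0.15,0,0,0,0.2],[-0.0015,0.001,0.15,0,0,0,0.2],[-0.0015,0.001,0.15,0,0,0,0.2],[-0.0015,0.001,0.15,0,0,0,0.2],[-0.0015,0.001,0.15,0,0,0,0.2],[-0.0015,0.001,0.15,0,0,0,0.2]],
], grip_force=30)

```text
t: 11.07
eef_pos: [0.4705, -0.0187, 0.032]
tool_rot: [0.001, 0.707, 0.707, 0.001]
contact_force: [-1.2, 0.2, 7.3]
gripper_width: 0.433
grasp_force: 33.4
```

servo_tool([
  [[0,0,-0.005,0,0,0,0.2],[0,0,-0.015,0,0,0,0.2],[0,0,-0.035,0,0,0,0.2],[0,0,-0.06,0,0,0,0.2],[0,0,-0.085,0,0,0,0.2],[0,0,-0.105,0,0,0,0.2],[0,0,-0.12,0,0,0,0.2],[0,0,-0.12,0,0,0,0.2],[0,0,-0.12,0,0,0,0.2]],
])

```text
t: 11.82
eef_pos: [0.4698, -0.0186, 0.1518]
tool_rot: [0.0, 0.707, 0.707, 0.001]
contact_force: [0.3, -0.7, -1.4]
gripper_width: 0.431
grasp_force: 32.7
```

```bash
python3 g.py .4447 .3524 .15 38
python3 - <<'E'
from m import *
w=snap('wrist','w6.png'); np.save('w6.npy',w,allow_pickle=True)
o=bot.get_obs(); z=o['eef_pos'][2]-.032+.06
for f in (lambda i:(i[:,:,0]>130),):
  h=blob(w,f,(285,190,360,290)); print(h.min(0),h.max(0)); print(fit(w,h,z),o['eef_pos'],o['contact_force'])
E
```

```text
shift [ 0.371  -0.025   0.0022] turn [ 0.03 -0.   -7.6 ] t 11.82 pos [ 0.4698 -0.0186  0.1518]
[288 256] [355 289]
(array([ 0.4701, -0.0176,  0.0315]), array([ 0.4705, -0.0173,  0.0324])) [ 0.4691314  -0.01862047  0.15092679] [ 0.80742547 -1.11572746 -0.34115939]
```

View pics/w6.png

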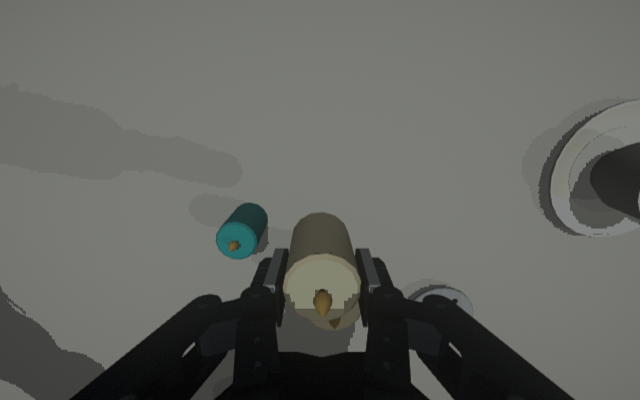

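The candle is held upright, with its top centred between the fingers at about (322,290). I'm moving it over the base.

servo_tool([
  [[0.01,-0.001,0,0,0,-0.2,0.2],[0.03,-0.002,0,0,0,-0.6,0.2],[0.055,-0.004,0,0,0,-1.1,0.2],[0.08,-0.005,0,0,0,-1.6,0.2],[0.11,-0.007,0,0,0,-2.3,0.2],[0.14,-0.009,0,0,0,-2.9,0.2],[0.17,-0.011,0,0,0,-3.5,0.2],[0.2,-0.013,0,0,0,-4.1,0.2],[0.23,-0.015,0,0,0,-4.7,0.2],[0.26,-0.017,0,0,0,-5.3,0.2],[0.29,-0.019,0,0,0,-5.9,0.2],[0.32,-0.021,0,0,0,-6.6,0.2],[0.345,-0.023,0,0,0,-7.1,0.2],[0.362,-0.024,0,0,0,-7.4,0.2],[0.3705,-0.0245,0,0,0,-7.6,0.2],[0.3705,-0.0245,0,0,0,-7.6,0.2],[0.3705,-0.0245,0,0,0,-7.6,0.2],[0.3705,-0.0245,0,0,0,-7.6,0.2],[0.3705,-0.0245,0,0,0,-7.6,0.2]],
])

```text
t: 13.45
eef_pos: [0.4455, 0.3497, 0.1508]
tool_rot: [0.0, 0.44, 0.898, -0.0]
contact_force: [1.0, -0.7, -0.7]
gripper_width: 0.429
grasp_force: 32.7
```

```bash
python3 g.py .4453 .3516 .06 38
```

```text
shift [0.0017 0.0011 0.0908] turn [-0.01  0.01 -0.04] t 13.45 pos [0.4455 0.3497 0.1508]
```

servo_tool([
  [[0.001,0.0005,0.01,0,0,0,0.2],[0.001,0.0005,0.03,0,0,0,0.2],[0.001,0.0005,0.05,0,0,0,0.2],[0.001,0.0005,0.065,0,0,0,0.2],[0.001,0.0005,0.075,0,0,0,0.2],[0.001,0.0005,0.08,0,0,0,0.2],[0.001,0.0005,0.08,0,0,0,0.2],[0.001,0.0005,0.08,0,0,0,0.2]],
])

```text
t: 14.12
eef_pos: [0.4451, 0.3527, 0.0711]
tool_rot: [0.0, 0.439, 0.899, 0.0]
contact_force: [0.6, 0.2, -0.7]
gripper_width: 0.435
grasp_force: 32.7
```

```bash
python3 g.py .4453 .3516 .047 38
```

```text
shift [-0.001  -0.0005  0.0241] turn [ 0.    0.   -0.01] t 14.12 pos [0.4451 0.3527 0.0711]
```

servo_tool([
  [[-0.001,-0.0005,0.004,0,0,0,0.2],[-0.001,-0.0005,0.009,0,0,0,0.2],[-0.001,-0.0005,0.014,0,0,0,0.2],[-0.001,-0.0005,0.018,0,0,0,0.2],[-0.001,-0.0005,0.021,0,0,0,0.2],[-0.001,-0.0005,0.023,0,0,0,0.2],[-0.001,-0.0005,0.024,0,0,0,0.2],[-0.001,-0.0005,0.025,0,0,0,0.2],[-0.001,-0.0005,0.025,0,0,0,0.2]],
])

```text
t: 14.87
eef_pos: [0.4449, 0.3516, 0.0461]
tool_rot: [-0.0, 0.438, 0.899, -0.0]
contact_force: [-1.4, -0.7, 2.3]
gripper_width: 0.435
grasp_force: 32.9
```

servo_tool([
  [[0,0,0,0,0,0,0.5],[0,0,0,0,0,0,0.6],[0,0,0,0,0,0,0.65],[0,0,0,0,0,0,0.65],[0,0,-0.005,0,0,0,0.65],[0,0,-0.02,0,0,0,0.65],[0,0,-0.045,0,0,0,0.7],[0,0,-0.08,0,0,0,0.8],[0,0,-0.115,0,0,0,0.9],[0,0,-0.15,0,0,0,1],[0,0,-0.17,0,0,0,1],[0,0,-0.18,0,0,0,1],[0,0,-0.18,0,0,0,1],[0,0,-0.18,0,0,0,1]],
])

```text
t: 16.03
eef_pos: [0.4445, 0.3515, 0.2252]
tool_rot: [-0.0, 0.438, 0.899, -0.0]
contact_force: [-0.6, -0.4, -1.3]
gripper_width: 1.001
grasp_force: 0.0
```

```bash
python3 g.py .438 -.335 .23 -37
python3 - <<'E'
from m import *
w=snap('wrist','w7.png'); np.save('w7.npy',w,allow_pickle=True)
i=w['img'].astype(int)
h=blob(w,lambda i:(i.max(2)>75),(266,128,378,240)); print(h.min(0),h.max(0)); print('base',fit(w,h,.019))
h=blob(w,lambda i:(i[:,:,0]>135)&(i[:,:,0]-i[:,:,2]>5),(285,130,360,240)); print(h.min(0),h.max(0)); print('candle',fit(w,h,.074))
E
```

```text
shift [-0.5369 -0.4278 -0.0046] turn [-1.0e-02  0.0e+00  1.5e+01] t 16.03 pos [0.4445 0.3515 0.2252]
[283 135] [362 213]
base (array([0.4447, 0.3523, 0.0997]), array([0.4448, 0.3523, 0.1004]))
[306 173] [336 202]
candle (array([0.444 , 0.3509, 0.0325]), array([0.444 , 0.3509, 0.0332]))
```

View pics/w7.png

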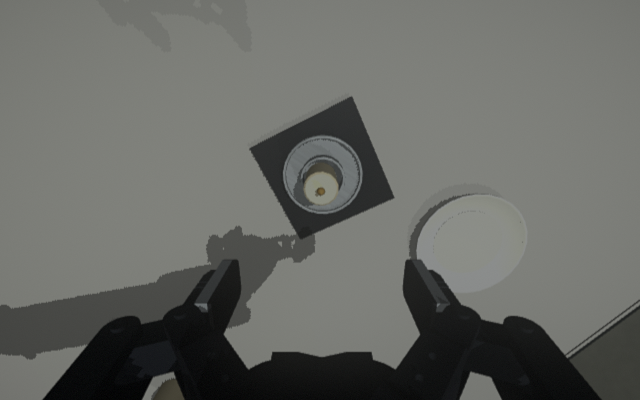

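The candle stands upright in the cup (1.5 mm off the base centre, inside its 5 mm play) and the base has not moved. Next is the chimney.

servo_tool([
  [[-0.018,-0.01,0,0,0,0.45,1],[-0.049,-0.026,0,0,0,1.2,1],[-0.08,-0.043,0,0,0,1.95,1],[-0.113,-0.062,0,0,0,2.8,1],[-0.146,-0.081,0,0,0,3.6,1],[-0.178,-0.101,0,0,0,4.4,1],[-0.21,-0.121,0,0,0,5.25,1],[-0.241,-0.143,0,0,0,6.1,1],[-0.272,-0.165,0,0,0,6.9,1],[-0.302,-0.188,0,0,0,7.7,1],[-0.33,-0.213,0,0,0,8.55,1],[-0.359,-0.238,0,0,0,9.4,1],[-0.386,-0.264,0,0,0,10.2,1],[-0.413,-0.291,0,0,0,11,1],[-0.439,-0.319,0,0,0,11.85,1],[-0.466,-0.347,0,0,0,12.7,1],[-0.491,-0.375,0,0,0,13.5,1],[-0.514,-0.401,0,0,0,14.25,1],[-0.53,-0.42,0,0,0,14.8,1],[-0.537,-0.428,0,0,0,15,1]],
])

```text
t: 17.75
eef_pos: [0.435, -0.3389, 0.2244]
tool_rot: [-0.0, 0.897, 0.442, -0.002]
contact_force: [-0.3, 0.1, 0.6]
gripper_width: 0.998
grasp_force: 0.0
```

servo_tool([
  [[0,0,0,0,0,0,1],[0,0,0,0,0,0,1],[0,0,0,0,0,0,1]],
])

```text
t: 18.0
eef_pos: [0.4386, -0.333, 0.2249]
tool_rot: [-0.001, 0.894, 0.447, -0.0]
contact_force: [0.8, 0.3, -0.1]
gripper_width: 1.0
grasp_force: 0.0
```

```bash
python3 g.py .438 -.335 .056 -37
python3 - <<'E'
from m import *
w=snap('wrist','w8.png'); np.save('w8.npy',w,allow_pickle=True); print(proj(w,[.438,-.335,.105]),proj(w,[.438,-.335,.0]))
E
```

```text
shift [-0.002   0.0011  0.1689] turn [-0.02 -0.01  0.03] t 18.0 pos [ 0.4386 -0.333   0.2249]
[321.35689312 199.17523587] [321.62871007 175.0400837 ]
```

View pics/w8.png

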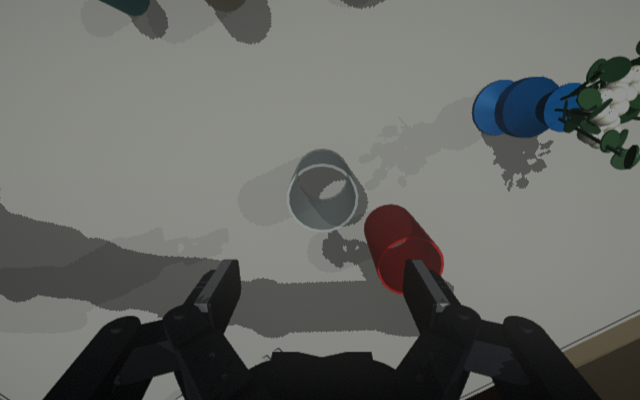

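The chimney's top rim spans about (288–358, 160–231), against a predicted centre of (321,199). The red tube is lower right, with its top at (409,265) and its foot near (385,222). It is about 110 mm off centre and diagonal to the fingers, so there is clearance.

Run:
```python
from m import *
w=np.load('w8.npy',allow_pickle=True).item()
i=cv2.GaussianBlur(w['img'],(3,3),0).astype(int); d=i[:,:,2]-i[:,:,0]
print(d[215,280:370:4],d[150:240:4,330])
for th in (-1,0,1):
    h=blob(w,lambda i:(i[:,:,2]-i[:,:,0]>th),(275,140,366,242)); print(h.min(0),h.max(0)); print(fit(w,h[h[:,1]>196],.105)[0])
print(fit(w,np.array([[288,196],[358,196],[323,231],[299,220],[348,220]]),.105)[0])
h=blob(w,lambda i:(i[:,:,0]-i[:,:,2]>25),(355,190,450,300)); print('red top',fit(w,h[h[:,1]>262],.105)[0],fit(w,h[h[:,1]<225],0)[0])
```

```text
[ -3  -4  -4   4   3   3   4   3   5   4   4   4   5   5   4   5   4   4
   5  -3  -3  -3 -19] [ 2  4  5  4  5 -2 -2 -2 -3 -4 -4 -3  4  5  5  5  5  5  5  5  4 -2 -3]
[286 149] [358 232]
[ 0.4388 -0.3352  0.0706]
[286 149] [358 232]
[ 0.4387 -0.3353  0.07  ]
[287 149] [358 231]
[ 0.4389 -0.3351  0.0695]
[ 0.4399 -0.3354  0.0672]
red top [ 0.4681 -0.4497  0.0705] [ 0.4681 -0.4514  0.0688]
```

servo_tool([
  [[-0.0015,0.001,0.01,0,0,0,1],[-0.0015,0.001,0.03,0,0,0,1],[-0.0015,0.001,0.055,0,0,0,1],[-0.0015,0.001,0.08,0,0,0,1],[-0.0015,0.001,0.1,0,0,0,1],[-0.0015,0.001,0.12,0,0,0,1],[-0.0015,0.001,0.14,0,0,0,1],[-0.0015,0.001,0.155,0,0,0,1],[-0.0015,0.001,0.165,0,0,0,1],[-0.0015,0.001,0.169,0,0,0,1],[-0.0015,0.001,0.169,0,0,0,1],[-0.0015,0.001,0.169,0,0,0,0.9],[-0.0015,0.001,0.169,0,0,0,0.6],[-0.0015,0.001,0.169,0,0,0,0.6],[-0.0015,0.001,0.169,0,0,0,0.6],[-0.0015,0.001,0.169,0,0,0,0.6],[-0.0015,0.001,0.169,0,0,0,0.6]],
], grip_force=35)

```text
t: 19.47
eef_pos: [0.4386, -0.3371, 0.0578]
tool_rot: [0.0, 0.895, 0.446, 0.001]
contact_force: [-1.3, 1.6, 5.7]
gripper_width: 0.81
grasp_force: 40.1
```

servo_tool([
  [[0,0,-0.003,0,0,0,0.6],[0,0,-0.01,0,0,0,0.6],[0,0,-0.025,0,0,0,0.6],[0,0,-0.045,0,0,0,0.6],[0,0,-0.07,0,0,0,0.6],[0,0,-0.095,0,0,0,0.6],[0,0,-0.12,0,0,0,0.6],[0,0,-0.14,0,0,0,0.6],[0,0,-0.153,0,0,0,0.6],[0,0,-0.16,0,0,0,0.6],[0,0,-0.16,0,0,0,0.6],[0,0,-0.16,0,0,0,0.6]],
])

```text
t: 20.47
eef_pos: [0.438, -0.3365, 0.2166]
tool_rot: [-0.0, 0.895, 0.446, 0.0]
contact_force: [0.6, 0.3, -1.3]
gripper_width: 0.807
grasp_force: 40.1
```

```bash
python3 g.py .4447 .352 .22 38
python3 - <<'E'
from m import *
w=snap('wrist','w9.png'); np.save('w9.npy',w,allow_pickle=True); o=bot.get_obs(); print(o['contact_force'],o['eef_pos'])
z=o['eef_pos'][2]-.0578+.105
for v in (0,.105): print(proj(w,[*o['eef_pos'][:2],o['eef_pos'][2]-.0578+v]))
E
```

```text
shift [ 0.5539 -0.4089 -0.0031] turn [  0.  -0. -15.] t 20.47 pos [ 0.438  -0.3365  0.2166]
[ 0.54816278 -0.13341911 -1.33003286] [ 0.43774344 -0.33623384  0.21601385]
[319.45983412 221.14963043]
[317.46430834 316.91173926]
```

View pics/w9.png

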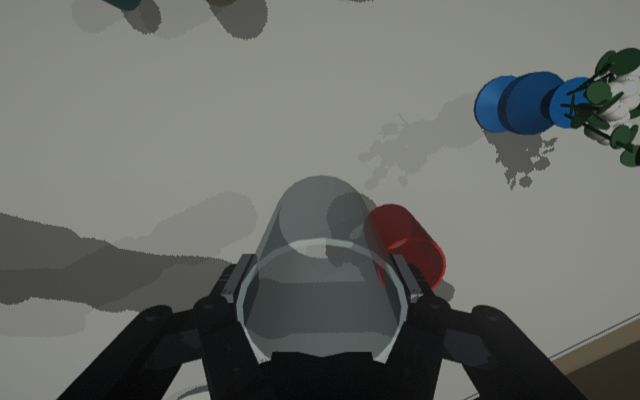

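Run:
```python
from m import *
w=np.load('w9.npy',allow_pickle=True).item()
tcp=np.array([.438,-.3365]); a=np.radians(-37); ty=np.array([np.cos(a),np.sin(a)]); tx=np.array([-np.sin(a),np.cos(a)])
for p,z in (((321,176),.1588),((321,237),.2638),((237,305),.2638),((409,305),.2638)):
    d=plane(w,*p,z)[:2]-tcp; print(p,'tx',d@tx,'ty',d@ty)
```

```text
(321, 176) tx 0.03524866048747512 ty 0.0008022179604210734
(321, 237) tx 0.03644777232677919 ty 0.0010867741091574838
(237, 305) tx 0.006338699535758418 ty -0.03274712391253784
(409, 305) tx 0.006448083346789155 ty 0.03651122559906688
```

The chimney is held upright: its rim is at (237–409, ~305) and its foot arc tops out at (321,176), so it is centred in the grip to about 1 mm. Carrying it over the base, clear of everything.

servo_tool([
  [[0.019,-0.009,0,0,0,-0.45,0.6],[0.052,-0.023,0,0,0,-1.2,0.6],[0.084,-0.037,0,0,0,-1.95,0.6],[0.119,-0.054,0,0,0,-2.8,0.6],[0.153,-0.071,0,0,0,-3.6,0.6],[0.187,-0.089,0,0,0,-4.4,0.6],[0.221,-0.108,0,0,0,-5.25,0.6],[0.253,-0.127,0,0,0,-6.1,0.6],[0.285,-0.149,0,0,0,-6.9,0.6],[0.315,-0.171,0,0,0,-7.7,0.6],[0.345,-0.194,0,0,0,-8.55,0.6],[0.374,-0.219,0,0,0,-9.4,0.6],[0.402,-0.245,0,0,0,-10.2,0.6],[0.429,-0.271,0,0,0,-11,0.6],[0.456,-0.299,0,0,0,-11.85,0.6],[0.482,-0.327,0,0,0,-12.7,0.6],[0.508,-0.356,0,0,0,-13.5,0.6],[0.531,-0.382,0,0,0,-14.25,0.6],[0.547,-0.401,0,0,0,-14.8,0.6],[0.554,-0.409,0,0,0,-15,0.6]],
])

```text
t: 22.18
eef_pos: [0.4427, 0.3557, 0.2155]
tool_rot: [-0.001, 0.435, 0.9, -0.001]
contact_force: [-0.3, 0.6, -1.2]
gripper_width: 0.804
grasp_force: 40.1
```

servo_tool([
  [[0,0,0,0,0,0,0.6],[0,0,0,0,0,0,0.6],[0,0,0,0,0,0,0.6],[0,0,0,0,0,0,0.6]],
])

```text
t: 22.52
eef_pos: [0.446, 0.3492, 0.2168]
tool_rot: [0.0, 0.44, 0.898, -0.0]
contact_force: [-0.0, -0.3, -2.1]
gripper_width: 0.807
grasp_force: 40.1
```

```bash
python3 g.py .4447 .3517 .0718 38
```

```text
shift [0.0028 0.0006 0.145 ] turn [-0.01  0.01 -0.05] t 22.52 pos [0.446  0.3492 0.2168]
```

servo_tool([
  [[0,0,0.01,0,0,0,0.6],[0,0,0.025,0,0,0,0.6],[0,0,0.04,0,0,0,0.6],[0,0,0.05,0,0,0,0.6],[0,0,0.05,0,0,0,0.6],[0,0,0.05,0,0,0,0.6],[0,0,0.05,0,0,0,0.6],[0,0,0.05,0,0,0,0.6]],
])

```text
t: 23.18
eef_pos: [0.4455, 0.352, 0.1676]
tool_rot: [0.0, 0.439, 0.899, 0.001]
contact_force: [0.2, 0.2, -1.3]
gripper_width: 0.807
grasp_force: 40.2
```

```bash
python3 g.py .4447 .3517 .0718 38
```

```text
shift [ 0.0002 -0.001   0.0958] turn [ 0.02 -0.   -0.  ] t 23.18 pos [0.4455 0.352  0.1676]
```

Aligned to 1 mm; lowering with a pause just above the plate.

servo_tool([
  [[0,-0.0005,0.008,0,0,0,0.6],[0,-0.0005,0.02,0,0,0,0.6],[0,-0.0005,0.035,0,0,0,0.6],[0,-0.0005,0.05,0,0,0,0.6],[0,-0.0005,0.062,0,0,0,0.6],[0,-0.0005,0.072,0,0,0,0.6],[0,-0.0005,0.08,0,0,0,0.6],[0,-0.0005,0.086,0,0,0,0.6],[0,-0.0005,0.09,0,0,0,0.6],[0,-0.0005,0.0925,0,0,0,0.6],[0,-0.0005,0.094,0,0,0,0.6],[0,-0.0005,0.094,0,0,0,0.6]],
])

```text
t: 24.18
eef_pos: [0.4447, 0.3516, 0.0729]
tool_rot: [0.0, 0.438, 0.899, 0.0]
contact_force: [-0.8, 0.0, -1.7]
gripper_width: 0.805
grasp_force: 40.2
```

servo_tool([
  [[0,0,0.0005,0,0,0,0.6],[0,0,0.001,0,0,0,0.6],[0,0,0.0015,0,0,0,0.6],[0,0,0.002,0,0,0,0.6],[0,0,0.002,0,0,0,0.6]],
])

```text
t: 24.6
eef_pos: [0.4448, 0.3517, 0.0718]
tool_rot: [-0.0, 0.438, 0.899, 0.0]
contact_force: [-2.4, -1.3, 6.6]
gripper_width: 0.806
grasp_force: 40.7
```

servo_tool([
  [[0,0,0,0,0,0,0.9],[0,0,0,0,0,0,1],[0,0,0,0,0,0,1],[0,0,0,0,0,0,1],[0,0,-0.005,0,0,0,1],[0,0,-0.015,0,0,0,1],[0,0,-0.03,0,0,0,1],[0,0,-0.05,0,0,0,1],[0,0,-0.075,0,0,0,1],[0,0,-0.105,0,0,0,1],[0,0,-0.13,0,0,0,1],[0,0,-0.15,0,0,0,0.8],[0,0,-0.165,0,0,0,0.6],[0,0,-0.17,0,0,0,0.6],[0,0,-0.17,0,0,0,0.6]],
])

```text
t: 25.85
eef_pos: [0.4452, 0.352, 0.2428]
tool_rot: [0.0, 0.439, 0.899, 0.002]
contact_force: [0.3, 0.3, 0.3]
gripper_width: 0.596
grasp_force: 0.0
```

```bash
python3 g.py .61 -.1715 .16 -16
python3 - <<'E'
from m import *
w=snap('wrist','w10.png'); np.save('w10.npy',w,allow_pickle=True)
h=blob(w,lambda i:(i.max(2)>75),(266,118,378,225)); print(h.min(0),h.max(0))
E
```

```text
shift [-0.5141 -0.1926  0.0817] turn [ 0.03 -0.03 10.8 ] t 25.85 pos [0.4452 0.352  0.2428]
[283 134] [377 224]
```

View pics/w10.png

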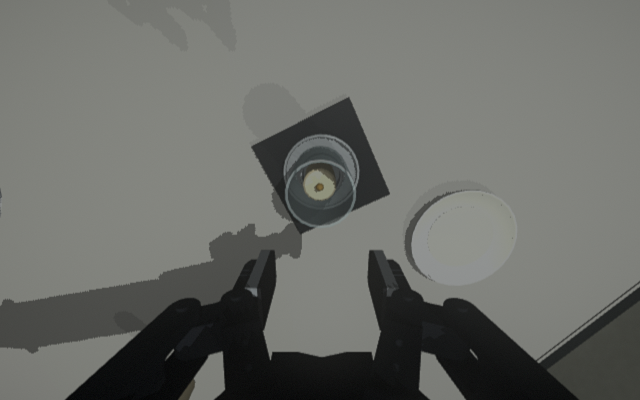

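The chimney stands over the candle on the base, with its top rim spanning (286–356, 160–227), centre about (321,194). The base and bread plate are unmoved. That was my last allowed view, so I'll go on by numeric measurement only. Next is the cap.

servo_tool([
  [[-0.015,-0.006,0,0,0,0.3,0.6],[-0.045,-0.017,0,0,0,0.9,0.6],[-0.08,-0.03,0,0,0,1.7,0.6],[-0.115,-0.043,0,0,0,2.4,0.6],[-0.15,-0.056,0,0,0,3.2,0.6],[-0.185,-0.069,0.005,0,0,3.9,0.6],[-0.22,-0.082,0.01,0,0,4.6,0.6],[-0.255,-0.096,0.02,0,0,5.4,0.6],[-0.29,-0.109,0.03,0,0,6.1,0.6],[-0.325,-0.122,0.04,0,0,6.8,0.6],[-0.36,-0.135,0.05,0,0,7.6,0.6],[-0.395,-0.148,0.06,0,0,8.3,0.6],[-0.43,-0.161,0.07,0,0,9,0.6],[-0.465,-0.174,0.08,0,0,9.8,0.6],[-0.495,-0.185,0.082,0,0,10.4,0.6],[-0.514,-0.193,0.082,0,0,10.8,0.6],[-0.514,-0.193,0.082,0,0,10.8,0.6],[-0.514,-0.193,0.082,0,0,10.8,0.6],[-0.514,-0.193,0.082,0,0,10.8,0.6],[-0.514,-0.193,0.082,0,0,10.8,0.6]],
])

```text
t: 27.57
eef_pos: [0.6083, -0.1708, 0.1582]
tool_rot: [-0.001, 0.798, 0.602, -0.0]
contact_force: [-0.3, -0.1, 0.7]
gripper_width: 0.595
grasp_force: 0.0
```

```bash
python3 g.py .61 -.1715 .02 -16
python3 - <<'E'
from m import *
w=np.load('w10.npy',allow_pickle=True).item()
print('chim top',fit(w,np.array([[286,193],[356,193],[321,227],[321,160]]),.119)[0])
w=snap('wrist','w11.png'); np.save('w11.npy',w,allow_pickle=True)
print(proj(w,[.61,-.1715,.016]))
h=blob(w,lambda i:(i[:,:,2]-i[:,:,0]>0),(260,120,385,245)); print(h.min(0),h.max(0)); print('cap',fit(w,h,.016))
E
```

```text
shift [-0.0003  0.002   0.1382] turn [-0.02 -0.01  0.02] t 27.57 pos [ 0.6083 -0.1708  0.1582]
chim top [0.4445 0.3524 0.0682]
[322.64173925 190.82346055]
[286 153] [361 226]
cap (array([ 0.6106, -0.1722,  0.0793]), array([ 0.6103, -0.1722,  0.0801]))
```

servo_tool([
  [[-0.0005,0.0015,0.01,0,0,0,0.6],[-0.0005,0.0015,0.03,0,0,0,0.6],[-0.0005,0.0015,0.055,0,0,0,0.6],[-0.0005,0.0015,0.08,0,0,0,0.6],[-0.0005,0.0015,0.105,0,0,0,0.6],[-0.0005,0.0015,0.12,0,0,0,0.6],[-0.0005,0.0015,0.13,0,0,0,0.6],[-0.0005,0.0015,0.136,0,0,0,0.6],[-0.0005,0.0015,0.136,0,0,0,0.6],[-0.0005,0.0015,0.136,0,0,0,0.4],[-0.0005,0.0015,0.136,0,0,0,0.1],[-0.0005,0.0015,0.136,0,0,0,0.1],[-0.0005,0.0015,0.136,0,0,0,0.1],[-0.0005,0.0015,0.136,0,0,0,0.1],[-0.0005,0.0015,0.136,0,0,0,0.1],[-0.0005,0.0015,0.136,0,0,0,0.1],[-0.0005,0.0015,0.136,0,0,0,0.1]],
], grip_force=50)

```text
t: 29.03
eef_pos: [0.6112, -0.1736, 0.0243]
tool_rot: [0.001, 0.799, 0.602, 0.001]
contact_force: [-1.9, 0.2, 7.7]
gripper_width: 0.254
grasp_force: 49.3
```

servo_tool([
  [[0,0,-0.003,0,0,0,0.1],[0,0,-0.01,0,0,0,0.1],[0,0,-0.025,0,0,0,0.1],[0,0,-0.05,0,0,0,0.1],[0,0,-0.08,0,0,0,0.1],[0,0,-0.11,0,0,0,0.1],[0,0,-0.14,0,0,0,0.1],[0,0,-0.165,0,0,0,0.1],[0,0,-0.18,0,0,0,0.1],[0,0,-0.18,0,0,0,0.1],[0,0,-0.18,0,0,0,0.1],[0,0,-0.18,0,0,0,0.1]],
])

```text
t: 30.03
eef_pos: [0.6095, -0.1729, 0.2022]
tool_rot: [-0.001, 0.799, 0.602, -0.0]
contact_force: [0.2, 0.3, -1.5]
gripper_width: 0.257
grasp_force: 49.2
```

```bash
python3 g.py .4446 .3522 .205 38
python3 - <<'E'
from m import *
w=snap('wrist','w12.png'); np.save('w12.npy',w,allow_pickle=True); o=bot.get_obs(); z=o['eef_pos'][2]-.0243+.016; print(o['eef_pos'],o['contact_force'],proj(w,[*o['eef_pos'][:2],z]))
i=w['img']; h=blob(w,lambda i:(i[:,:,2]-i[:,:,0]>0),(200,180,450,380)); print(h.min(0),h.max(0)); k=h[h[:,1]<265]; print(len(k),fit(w,k,z)[0])
# level check: rows of the disc's left/right outline at some heights
hh=h[np.argsort(h[:,1])][:30]; print(hh.tolist())
E
```

```text
shift [ 0.4593 -0.3032 -0.0023] turn [-1.00e-02 -1.00e-02 -1.08e+01] t 30.03 pos [ 0.6095 -0.1729  0.2022]
[ 0.60928297 -0.17279579  0.20161662] [ 0.44313821 -0.90358767 -0.44012834] [319.56916626 251.83139604]
[200 185] [449 379]
17 [ 0.6108 -0.1711  0.0784]
[[326, 185], [316, 185], [306, 186], [335, 186], [341, 187], [303, 187], [292, 191], [353, 192], [287, 193], [357, 194], [360, 196], [276, 201], [370, 204], [272, 204], [373, 207], [379, 215], [263, 216], [201, 309], [447, 312], [200, 313], [449, 324], [449, 379], [200, 379]]
```

servo_tool([
  [[0.012,-0.008,0,0,0,-0.3,0.1],[0.035,-0.023,0,0,0,-0.8,0.1],[0.062,-0.041,0,0,0,-1.5,0.1],[0.09,-0.06,0,0,0,-2.1,0.1],[0.118,-0.078,0,0,0,-2.8,0.1],[0.146,-0.097,0,0,0,-3.4,0.1],[0.174,-0.115,0,0,0,-4.1,0.1],[0.202,-0.134,0,0,0,-4.8,0.1],[0.23,-0.152,0,0,0,-5.4,0.1],[0.258,-0.171,0,0,0,-6.1,0.1],[0.286,-0.189,0,0,0,-6.7,0.1],[0.314,-0.208,0,0,0,-7.4,0.1],[0.342,-0.226,0,0,0,-8.1,0.1],[0.37,-0.245,0,0,0,-8.7,0.1],[0.398,-0.263,0,0,0,-9.4,0.1],[0.425,-0.281,0,0,0,-10,0.1],[0.445,-0.294,0,0,0,-10.5,0.1],[0.4585,-0.303,0,0,0,-10.8,0.1],[0.4585,-0.303,0,0,0,-10.8,0.1],[0.4585,-0.303,0,0,0,-10.8,0.1]],
])

```text
t: 31.75
eef_pos: [0.4451, 0.3507, 0.2022]
tool_rot: [0.0, 0.438, 0.899, -0.001]
contact_force: [-0.3, -0.9, -1.2]
gripper_width: 0.255
grasp_force: 49.2
```

servo_tool([
  [[0,0,0,0,0,0,0.1],[0,0,0.01,0,0,0,0.1],[0,0,0.025,0,0,0,0.1],[0,0,0.035,0,0,0,0.1],[0,0,0.035,0,0,0,0.1],[0,0,0.035,0,0,0,0.1],[0,0,0.035,0,0,0,0.1],[0,0,0.035,0,0,0,0.1]],
])

```text
t: 32.42
eef_pos: [0.4459, 0.3511, 0.1684]
tool_rot: [0.0, 0.439, 0.899, 0.001]
contact_force: [0.2, -0.1, -0.5]
gripper_width: 0.253
grasp_force: 49.2
```

```bash
python3 g.py .4453 .3514 .1313 38
python3 - <<'E'
from m import *
w=snap('wrist','w13.png'); o=bot.get_obs(); z=o['eef_pos'][2]-.0243+.016
h=blob(w,lambda i:(i[:,:,2]-i[:,:,0]>0),(200,150,450,380)); print(h.min(0),h.max(0)); k=h[h[:,1]<265]; print(len(k),o['eef_pos'],fit(w,k,z)[0])
E
```

```text
shift [ 0.0006 -0.0003  0.0371] turn [ 0.01 -0.   -0.01] t 32.42 pos [0.4459 0.3511 0.1684]
[200 150] [449 379]
5 [0.44579348 0.35117908 0.16846214] [0.4408 0.3488 0.1363]
```

servo_tool([
  [[0,0,0.006,0,0,0,0.1],[0,0,0.012,0,0,0,0.1],[0,0,0.018,0,0,0,0.1],[0,0,0.024,0,0,0,0.1],[0,0,0.029,0,0,0,0.1],[0,0,0.032,0,0,0,0.1],[0,0,0.034,0,0,0,0.1],[0,0,0.035,0,0,0,0.1],[0,0,0.035,0,0,0,0.1],[0,0,0.035,0,0,0,0.1]],
])

```text
t: 33.3
eef_pos: [0.4455, 0.3511, 0.133]
tool_rot: [0.0, 0.438, 0.899, 0.0]
contact_force: [0.3, -0.2, -0.3]
gripper_width: 0.254
grasp_force: 49.2
```

servo_tool([
  [[0,0,0.0005,0,0,0,0.1],[0,0,0.001,0,0,0,0.1],[0,0,0.0015,0,0,0,0.1],[0,0,0.002,0,0,0,0.1],[0,0,0.002,0,0,0,0.1]],
])

```text
t: 33.72
eef_pos: [0.4455, 0.3511, 0.1313]
tool_rot: [-0.0, 0.438, 0.899, 0.0]
contact_force: [-1.2, -1.0, 4.0]
gripper_width: 0.254
grasp_force: 49.6
```

Contact came at exactly the expected seat height (131.3 mm). Releasing and retreating.

servo_tool([
  [[0,0,0,0,0,0,0.35],[0,0,0,0,0,0,0.45],[0,0,0,0,0,0,0.55],[0,0,0,0,0,0,0.55],[0,0,0,0,0,0,0.55],[0,0,-0.005,0,0,0,0.55],[0,0,-0.015,0,0,0,0.55],[0,0,-0.035,0,0,0,0.55],[0,0,-0.06,0,0,0,0.55],[0,0,-0.09,0,0,0,0.55],[0,0,-0.12,0,0,0,0.55],[0,0,-0.14,0,0,0,0.55],[0,0,-0.15,0,0,0,0.55],[0,0,-0.15,0,0,0,0.55],[0,0,-0.15,0,0,0,0.55]],
])

```text
t: 34.97
eef_pos: [0.4451, 0.3509, 0.2807]
tool_rot: [-0.0, 0.438, 0.899, 0.0]
contact_force: [-0.9, -0.5, -1.1]
gripper_width: 0.55
grasp_force: 0.0
```

Run:
```python
from m import *
w=snap('wrist','w14.png'); T=snap('top','t14.png'); S=snap('side','s14.png'); o=bot.get_obs(); print(o['eef_pos'],o['contact_force'])
C=[.4446,.3523]
for n,p in(('disc',.123),('knob',.149),('base',.019)): print(n,proj(w,[*C,p]).round(1),proj(T,[*C,p]).round(1))
h=blob(w,lambda i:(i.min(2)>88)&(i[:,:,2]-i[:,:,0]>0),(255,110,390,250)); print(h.min(0),h.max(0),fit(w,h,.123))
# does the rest stand as before? (top view, change from start, by region)
d=np.abs(T['img'].astype(int)-t['img']).max(2)
for n,(a,b,c,e) in dict(cup=(284,108,340,162),bplate=(120,140,188,204),vase=(445,145,512,198),red=(468,236,524,274),big=(340,234,368,262),turq=(318,274,342,296)).items(): print(n,d[b:e,a:c].mean().round(1),(d[b:e,a:c]>40).mean().round(3))
```

```text
[0.44452302 0.3503873  0.27909857] [-0.73940329  0.38732749 -0.43423194]
disc [322.1 185.2] [144.5 258.7]
knob [322.2 191.8] [138.9 258.7]
base [322.  166.7] [163.6 258.6]
[286 132] [358 219] (array([0.4395, 0.3591, 0.09  ]), array([0.4399, 0.3593, 0.0971]))
cup 2.1 0.0
bplate 2.2 0.0
vase 1.9 0.0
red 3.1 0.014
big 1.8 0.0
turq 16.1 0.195
```

Run:
```python
from m import *
w=bot.read_camera('wrist'); T=bot.read_camera('top')
for c in (t,T):
    i=c['img'].astype(int); m=(i[:,:,1]-i[:,:,0]>40)&(i[:,:,2]-i[:,:,0]>30)&(i[:,:,2]-i[:,:,1]<25); ys,xs=np.nonzero(m[260:310,300:360]); print('turq',xs.mean()+300,ys.mean()+260,len(xs), i[230,280],i[268,330],i[300,320])
h=blob(w,lambda i:(i.min(2)>88)&(i[:,:,2]-i[:,:,0]>0),(255,110,390,250)); k=h[h[:,1]>184]; print(len(k),'cap',fit(w,k,.123)[0])
h=blob(T,lambda i:(i.min(2)>70)&(i[:,:,2]-i[:,:,0]>0),(115,225,190,295)); print(h.min(0),h.max(0)); k=h[h[:,0]<145]; print(fit(T,k,.123)[0])
```

```text
turq 329.6448087431694 284.75409836065575 183 [157 156 150] [156 154 150] [145 143 139]
turq 329.5602094240838 284.89005235602093 191 [159 156 152] [157 155 151] [79 78 75]
19 cap [0.445  0.3514 0.0782]
[127 237] [183 280]
[0.4404 0.3489 0.0812]
```

The cap is seated at z = 123 mm, centred within 1 mm and 78 mm across as seen, so it is level. Nothing else has moved: the turquoise candle's centroid is unchanged, and the difference there was only the arm's shadow.

```bash
python3 -c "
from station import bot
print(bot.hand_in())"
```

```text
the job is handed in; nothing more can be done
None
```

The lantern is assembled on the slate mat in the order asked (base, candle, chimney, cap) and handed in at about 35 s; in the final camera checks the cap is level and centred, the plate, vase and cup are unmoved, but the hand-in returned no verdict.

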